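Bleed the air reservoir at its vent valve

ROBOT

A 6-joint arm with a two-finger parallel gripper is mounted at the origin on the work surface. World frame = base frame: x ahead of the robot, y to its left, z up, the work surface at z = 0. Lengths are in mm, angles in rad, forces in N, time in s.
With the tool pointing down it reaches from about 250 to 725 mm from the base axis. Payload 9.7 kg.
Tool frame: the origin (TCP) lies at the centre of the arm's flange, where the gripper is bolted on; the fingertips stand 173 mm ahead of it and the grasp point (between the pads) lies 155 mm ahead of it; z points along the fingers, y is the direction in which the jaws open and shut (so a half turn about z gives the same grasp; the last joint's range is limited). The gripper opens to 85 mm and grips with 20 to 120 N. Pads are 22 mm wide; open, the fingers measure 114 mm over their backs; the gripper's body (76 mm by 85 mm) begins 54 mm behind the grasp point. The pads swing forward as they close: fully open they stand 13 mm farther back than shut.
Start: joints at [-1.336, 0.087, 0.176, 1.66, 0, 1.571], TCP at [127.954, -534.907, 404.684] pointing down, gripper open.
Joint ranges: [-3.13, 3.13], [-0.85, 1.81], [-1.15, 1.24], [-2.2, 2.28], [-1.44, 1.52], [-3.14, 3.14]. Speed limits (rad/s): [2.22, 2.22, 2.57, 3.14, 3.14, 3.14].

INTERFACE

Orientations are given as a 3x3 rotation matrix whose columns are the frame's x, y, z axes.
In Python, from station import telemetry, get_image, camera_model, close_job gives the robot as it stands.
- The arm moves only by the tool jog_arm, never from a script. Its argument "deltas" is a list of rows, each a list of 3 entries, a list of its own where there are three numbers: the shift along the tool's x, y, z each as a share of 0.5 m, from -1 to 1, then the turn, a rotation vector about the tool's x, y, z each as a share of 90 degrees, from -1 to 1, then the finger opening in mm, from 0 to 85.4. In form: [[[tx, ty, tz], [rx, ry, rz], hand], ...]. A call has exactly 5 rows; each row shifts and turns the commanded pose from where the row before left it, along the tool's axes as they then stand; what a row does not reach is not made up. A row lasts 1/8 s, in which the tool goes at most 62.5 mm and 10.7 degrees, less where a joint would pass 70% of its speed; a pose out of reach is approached as far as the arm can. A call with a number of a shift or a turn outside -1 to 1 is refused whole. A call with a gripper value outside its range is refused whole. The fingers move at their own pace and stop on an object; "force" is the grip in N (left out, the last holds). Time passes only in rows, so rows that do not move let the fingers close, or fill a call up. It gives the time, the measured TCP pose, the force and the opening at its end, in the units of the state.
- telemetry.get_state(): the state, without advancing time (a new reading comes with each control period).
- get_image(name): name is "scene" or "side" or "wrist"; returns the picture (384x512x3 uint8, red, green, blue); there is no depth.
- camera_model(name): a dict with "intrinsics" (3x3 intrinsics, pixels), "origin" and "rotation" of the camera in the world; the wrist camera has in their place "mount" (4x4, takes a point from camera to tool coordinates, whose origin is the TCP and whose axes are the flange's). Camera axes: x right, y up, looking along -z (the intrinsics and any distortion apply to the point x, -y, -z); pixel columns grow to the right and rows downward; lengths in mm; the calibration is good to about 2 mm. A picture is of the moment at which its call begins: read the wrist's pose just before it. camera_model takes no time and is no camera call.
- close_job(): hands the job in, once; it reports no verdict.
The state is a dict: "time": time; "qpos": joint angles; "dq": joint speeds; "joint_efforts": joint torques, N m; "tool_pos": TCP position; "ee_rot": TCP orientation; "force": force on the tool from outside, world axes, zero at the start; "wrist_torque": the same for the moment, N m; "finger_gap": opening from 0.0 (shut) to 1.0 (fully open).
Only numpy, scipy, OpenCV 4.12 (cv2) and the standard library are available. Lean on these libraries where they do the work, as an engineer would, in place of code of your own. Each camera call takes 0.05 s, during which the arm holds its last target.

TASK

Let the air out of the reservoir on the desk before anyone works on it: unscrew the tiny knurled lock nut on its vent valve (anticlockwise seen from above) all the way up to its stop, then press the freed valve tip right down, hold it down for two seconds, and let it spring back up, leaving the nut undone. Be gentle: keep the push on the tip under 11 N, do not push the valve over sideways in its rubber bush, and leave the other things on the desk where they lie.

Things in the scene. Friction and masses are not known exactly. Their poses are not given: they have to be found in the camera images.
- rig: Fixed rig: perforated aluminium channel (48 wide, 320 long) carrying a square manifold block (36 x 36, flat top 78 above the desk, bare but for the vent valve in its middle) and a white air reservoir (60 thick, top 93 above the desk). Origin: on the desk under the block's centre, z up; the reservoir lies along +y from 70 to 250; a black tube port sticks out to -x, 43 from the centre, 50 high.
- valve_foot (a point): Foot of the vent valve, on the block's top face; z = the valve's axis, upright at rest. From here up: rubber bush (19 wide, 8 high), steel stem 9 thick, knurled lock nut, valve tip. How deep the stem is screwed in varies and is not measured: all heights above the bush are +-7 mm. The bush is soft: 2 N at the nut leans the valve 1 mm aside, it springs back; 0.12 rad of lean harms it.
- nut (a joint): Knurled brass lock nut, 11 in diameter, 9 high, underside 26 (+-7) above valve_foot when tight. Its turn in rad: 0 = tight, grows as unscrewed, anticlockwise seen from above; 4.7 = its stop (3/4 turn). It climbs 0.75 mm per rad, needs about 0.04 N m and stays where it is left. While it is tight the tip cannot be pressed.
- pin (a joint): Flat steel valve tip, 6 in diameter, its top 46 (+-7) above valve_foot, 11 above the tight nut's top. Value: how far it is pressed down, m: 0 = up (shut), 0.0035 = right down with the nut at its stop, where the nut meets the stem. A spring pushes it up: 1.5 N at the start of the travel, 6 N at the end, then a hard stop.
- driver: Screwdriver with a black handle, 160 long, lying on the desk beside the rig. Not needed.
- fitting: Black T-shaped tube fitting, 46 x 32 mm, 18 high, lying by the block. Not needed.
- actuator: Small aluminium air cylinder with a steel rod, 130 long, 22 thick, lying behind the reservoir. Not needed.
- motor: Gear motor, 110 long, 38 thick. Not needed.
- battery: Grey battery pack, 130 x 50 x 32 mm. Not needed.
- mouse: Black computer mouse, 105 x 60 mm, 34 high. Not needed.
- offcut: Offcut of perforated aluminium channel, 96 x 48 mm, 25 high. Not needed.
- tape: Roll of paper tape, 80 mm across, 19 high. Not needed.

How it is judged:
By the outcome, as a careful person would: the job done as asked, in the order asked, and still so for the second after the job is handed in, with the robot touching nothing.
It also fails if it takes over 64 s, if anything falls off the work surface, if the arm or the gripper's body presses on something with over 40 N, if the wrist force passes 120 N, or if a joint passes its speed limit or range.

## Working session

There is one attempt and no reset: what is moved stays moved. The work goes in short steps, Python scripts to look and compute and a tool call to move; the robot and the scene stay as the last step left them, time stands still between calls to the robot, and variables do not carry over. Pictures are saved under pics/ and viewed, and the job is handed in when it is done.

Besides the shell and the picture viewer there is one more tool, called as a command line: name --argument value ..., lists and objects as JSON in quotes. jog_arm: Moves the arm, as the interface text tells. Its arguments: {"type":"object","properties":{"deltas":{"type":"array"},"force":{"type":"number"}},"required":["deltas"]}

```bash
ls; mkdir -p pics; python3 - <<'E'
from station import telemetry, get_image, camera_model
import cv2
s=telemetry.get_state(); print(s)
for n in ["scene","side","wrist"]:
    cv2.imwrite(f"pics/{n}0.png",get_image(n)[:,:,::-1]); print(n,camera_model(n))
E
```

```text
pics
{'time': 0.0, 'qpos': array([-1.33599838e+00,  8.74576598e-02,  1.75100966e-01,  1.65975028e+00,
        2.24786572e-05,  1.57078391e+00]), 'dq': array([-0.00040325,  0.00095889, -0.00048158,  0.00040232, -0.00095922,
       -0.00048507]), 'joint_efforts': array([ 1.73126999e-03, -5.20391750e+01,  4.64800358e+01,  1.64446549e-02,
        1.70314242e-04, -1.06022864e-05]), 'tool_pos': array([ 127.95977421, -534.91556726,  403.96720311]), 'ee_rot': array([[ 9.72558485e-01,  2.32658361e-01, -2.83055767e-04],
       [ 2.32658532e-01, -9.72557643e-01,  1.27991517e-03],
       [ 2.24949163e-05, -1.31064770e-03, -9.99999141e-01]]), 'force': array([ 0.83595971,  0.22287544, -0.20837167]), 'wrist_torque': array([ 0.006394  , -0.0360456 ,  0.00713556]), 'finger_gap': 1.0002861635699427}
scene {'intrinsics': array([[453.14994855,   0.        , 257.69983591],
       [  0.        , 453.14994855, 194.0855275 ],
       [  0.        ,   0.        ,   1.        ]]), 'origin': array([1254.86936612, -913.17056993,  972.80065305]), 'rotation': array([[ 0.79074132, -0.34955952,  0.5025299 ],
       
[... 314 characters left out ...]
921.18408908]), 'rotation': array([[ 0.9516987 ,  0.24266547, -0.18810382],
       [-0.30693696,  0.73658021, -0.60269336],
       [-0.00769932,  0.63131851,  0.77548544]])}
wrist {'intrinsics': array([[281.90211667,   0.        , 256.29177954],
       [  0.        , 281.90211667, 191.62484273],
       [  0.        ,   0.        ,   1.        ]]), 'mount': array([[ 1.34141178e-04,  9.58161726e-01,  2.86227338e-01,
         7.22310872e+01],
       [ 9.99999851e-01, -2.80105801e-04,  4.69017044e-04,
         8.80448744e-02],
       [ 5.29568119e-04,  2.86227232e-01, -9.58161621e-01,
         2.94648493e+01],
       [ 0.00000000e+00,  0.00000000e+00,  0.00000000e+00,
         1.00000000e+00]])}
```

View pics/scene0.png

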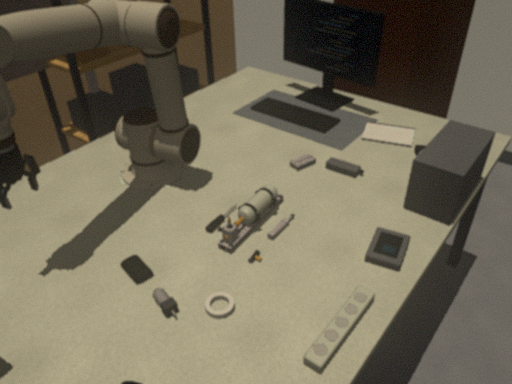

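View pics/side0.png

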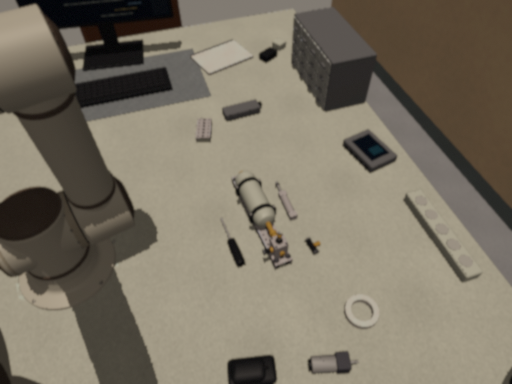

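View pics/wrist0.png

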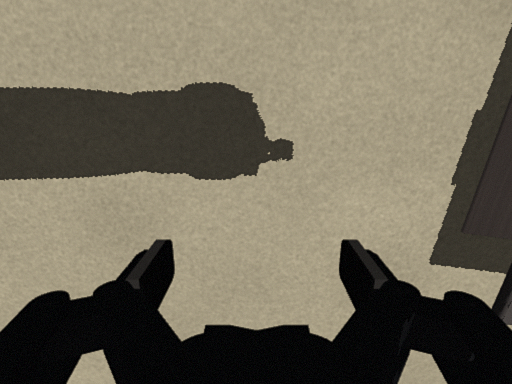

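```bash
cat > h.py <<'E'
import numpy as np, cv2
from station import telemetry, get_image, camera_model
def cam(n,s=None):
    m=camera_model(n); K=np.array(m["intrinsics"])
    if n=="wrist":
        T=np.eye(4);T[:3,:3]=s["ee_rot"];T[:3,3]=s["tool_pos"]
        M=T@np.array(m["mount"]); return K,M[:3,:3],M[:3,3]
    return K,np.array(m["rotation"]),np.array(m["origin"])
def ray(c,uv):
    K,R,o=c; d=np.linalg.inv(K)@[uv[0],uv[1],1]; d=R@(d*[1,-1,-1]); return o,d/np.linalg.norm(d)
def proj(c,p):
    K,R,o=c; q=R.T@(np.asarray(p,float)-o); q=q*[1,-1,-1]; u=K@q; return u[:2]/u[2]
def onz(c,uv,z):
    o,d=ray(c,uv); return o+d*(z-o[2])/d[2]
def tri(obs):
    A=np.zeros((3,3));b=np.zeros(3)
    for c,uv in obs:
        o,d=ray(c,uv);P=np.eye(3)-np.outer(d,d);A+=P;b+=P@o
    p=np.linalg.solve(A,b); return p,[proj(c,p)-uv for c,uv in obs]
def crop(img,x0,y0,w,h,k,fn):
    cv2.imwrite(fn,cv2.resize(img[y0:y0+h,x0:x0+w,::-1],None,fx=k,fy=k,interpolation=cv2.INTER_CUBIC))
E
python3 - <<'E'
import cv2
for n,x,y in [("scene",195,175),("side",225,165)]:
    im=cv2.imread(f"pics/{n}0.png")[y:y+110,x:x+110]
    cv2.imwrite(f"pics/{n}0z.png",cv2.resize(im,None,fx=5,fy=5,interpolation=cv2.INTER_CUBIC))
E
```

```text
(no output)
```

View pics/scene0z.png

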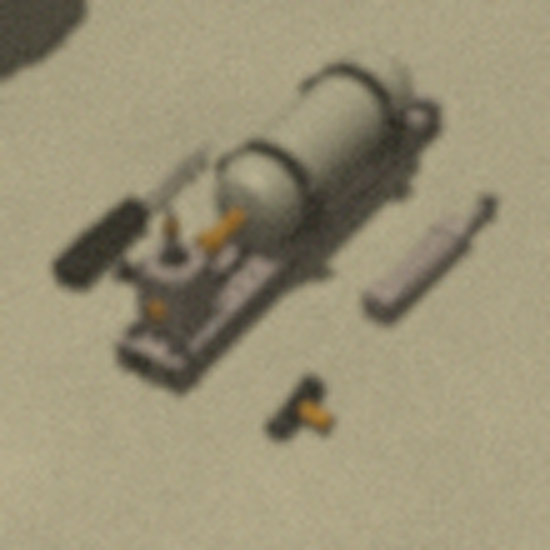

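View pics/side0z.png

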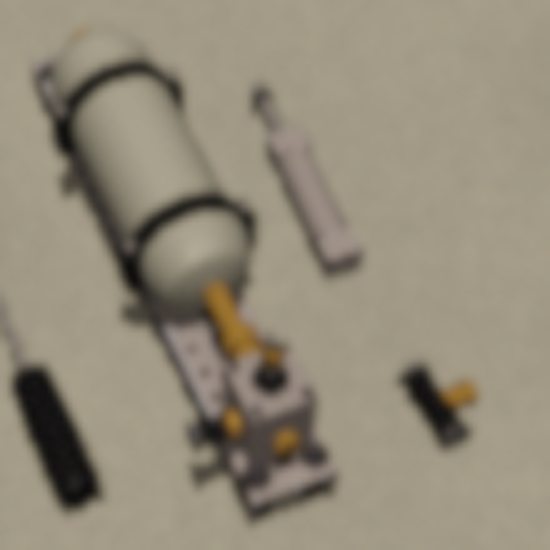

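```bash
python3 - <<'E'
from h import *
a=cam("scene");b=cam("side")
f=lambda n,x,y:(n=="scene" and (195+x/5,175+y/5)) or (225+x/5,165+y/5)
print(tri([(a,f("scene",176,256)),(b,f("side",269,380))]))
print(tri([(a,f("scene",169,216)),(b,f("side",274,345))]))
print(onz(a,f("scene",176,256),80),onz(b,f("side",269,380),80))
# rig axis: reservoir end: far clip
print(tri([(a,f("scene",345,70)),(b,f("side",125,72))]), tri([(a,f("scene",265,150)),(b,f("side",195,205))]))
E
```

```text
(array([ 527.14351841, -141.8498593 ,   75.7118785 ]), [array([-0.61570289,  0.67230532]), array([-0.05058109, -1.12167653])])
(array([ 527.46760504, -144.74620481,  110.17309488]), [array([-0.41011177,  0.45890008]), array([-0.03616707, -0.76610703])])
[ 530.08115058 -142.02805492   80.        ] [ 525.12473734 -147.3958585    80.        ]
(array([512.52749712,  51.3700617 ,  99.09682994]), [array([-0.12689676,  0.17447454]), array([-0.0129096 , -0.26101217])]) (array([521.00002586, -43.96349258,  95.59256861]), [array([-0.13218118,  0.16462148]), array([-0.01213482, -0.25754114])])
```

jog_arm --deltas '[[[0.09,-0.054,0],[0,0,0],85],[[0.09,-0.054,0],[0,0,0],85],[[0.09,-0.054,0],[0,0,0],85],[[0.09,-0.054,0],[0,0,0],85],[[0.09,-0.054,0],[0,0,0],85]]'

```text
time: 0.78
tool_pos: [316.3, -349.9, 404.6]
ee_rot: [[0.973, 0.232, 0.0], [0.232, -0.973, -0.0], [0.0, 0.0, -1.0]]
force: [0.3, -1.0, 0.5]
finger_gap: 0.996
```

```bash
python3 - <<'E'
from h import *
s=telemetry.get_state(); print(s["time"],s["tool_pos"],s["qpos"],s["force"])
d=np.array([527,-144,380])-s["tool_pos"]; print(s["ee_rot"].T@d/500)
E
```

```text
0.775 [ 316.2712597  -349.89486173  404.57270326] [-8.35832820e-01 -9.97493256e-02 -9.98679422e-03  1.66051904e+00
  1.75501964e-05  2.07117760e+00] [ 0.32482626 -1.04029831  0.4946469 ]
[ 0.50562775 -0.30255056  0.04915483]
```

jog_arm --deltas '[[[0.1,-0.06,0.01],[0,0,0],40],[[0.1,-0.06,0.01],[0,0,0],40],[[0.1,-0.06,0.01],[0,0,0],40],[[0.1,-0.06,0.01],[0,0,0],40],[[0.1,-0.06,0.01],[0,0,0],40]]'

```text
time: 1.4
tool_pos: [524.7, -145.6, 379.4]
ee_rot: [[0.973, 0.233, 0.0], [0.233, -0.973, -0.0], [-0.0, 0.0, -1.0]]
force: [0.5, -1.1, 0.6]
finger_gap: 0.468
```

```bash
python3 - <<'E'
from h import *
s=telemetry.get_state(); print(s["time"],s["tool_pos"],s["qpos"],s["force"])
im=get_image("wrist"); crop(im,0,0,512,384,1.5,"pics/w1.png"); crop(im,206,130,100,100,6,"pics/w1z.png")
print(proj(cam("wrist",s),[527,-144,124]))
E
```

```text
1.4 [ 524.73122216 -145.56051312  379.39636476] [-2.70574606e-01  6.55504624e-02  1.04159708e-01  1.60937279e+00
 -1.05502161e-04  2.63608816e+00] [ 0.49584269 -1.05267693  0.64602569]
[255.10974451 194.0981653 ]
```

View pics/w1.png

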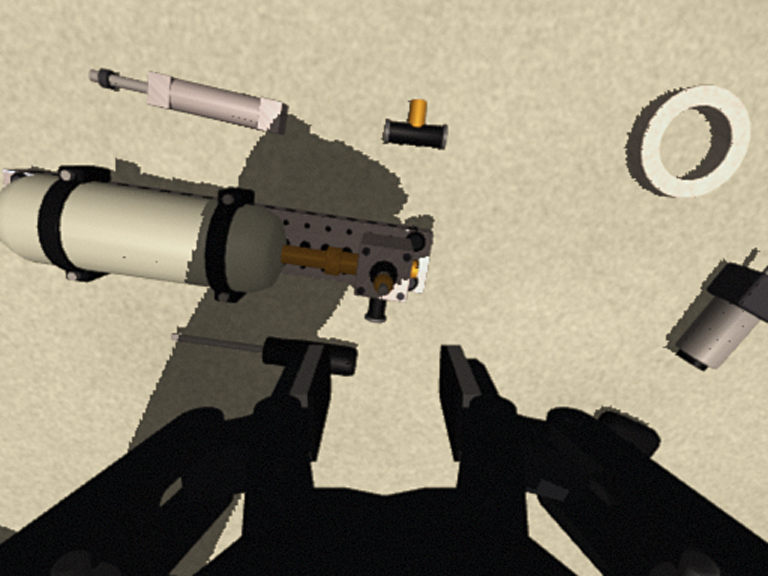

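View pics/w1z.png

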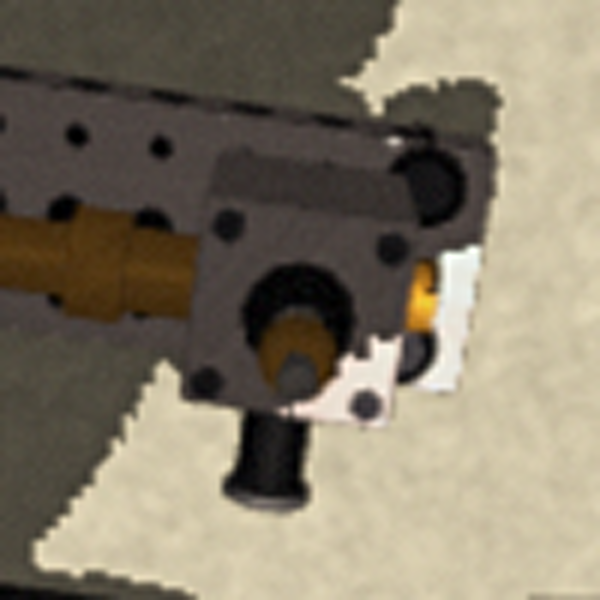

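jog_arm --deltas '[[[-0.07,0,0.05],[0,0,0],30],[[-0.07,0,0.05],[0,0,0],30],[[0,0,0],[0,0,0],30],[[0,0,0],[0,0,0],30],[[0,0,0],[0,0,0],30]]'

```text
time: 2.08
tool_pos: [456.4, -163.6, 330.7]
ee_rot: [[0.973, 0.233, 0.002], [0.233, -0.973, -0.001], [0.001, 0.001, -1.0]]
force: [0.1, -1.1, 0.2]
finger_gap: 0.349
```

```bash
python3 - <<'E'
from h import *
s=telemetry.get_state(); print(s["time"],s["tool_pos"],s["ee_rot"],s["force"])
im=get_image("wrist"); crop(im,0,0,512,384,1.5,"pics/w2.png"); crop(im,206,100,100,100,6,"pics/w2z.png")
print(proj(cam("wrist",s),[527,-144,124]))
np.save("s2.npy",np.c_[s["ee_rot"],s["tool_pos"]])
E
```

```text
2.075 [ 456.38576491 -163.55420005  330.66153625] [[ 9.72501008e-01  2.32893046e-01  1.61811601e-03]
 [ 2.32894132e-01 -9.72501957e-01 -5.16564337e-04]
 [ 1.45331675e-03  8.79209064e-04 -9.99998557e-01]] [ 0.06672583 -1.0582169   0.24377599]
[251.72514641 106.21065463]
```

View pics/w2.png

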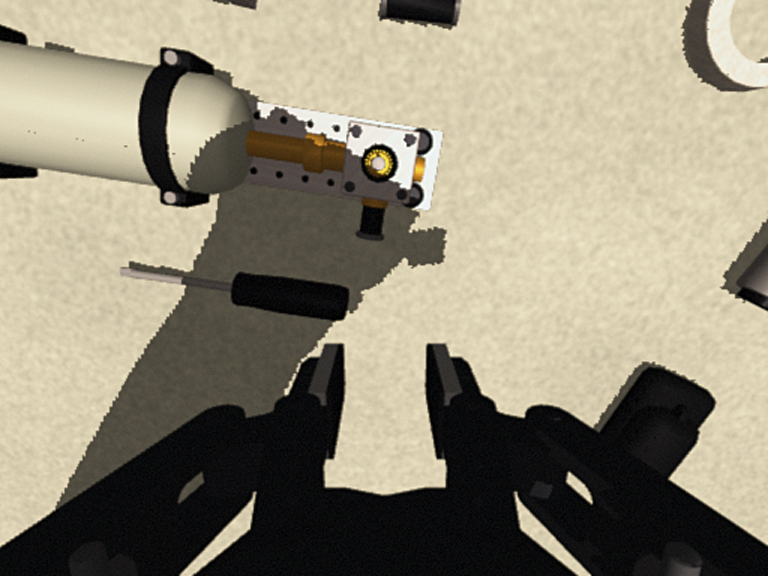

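View pics/w2z.png

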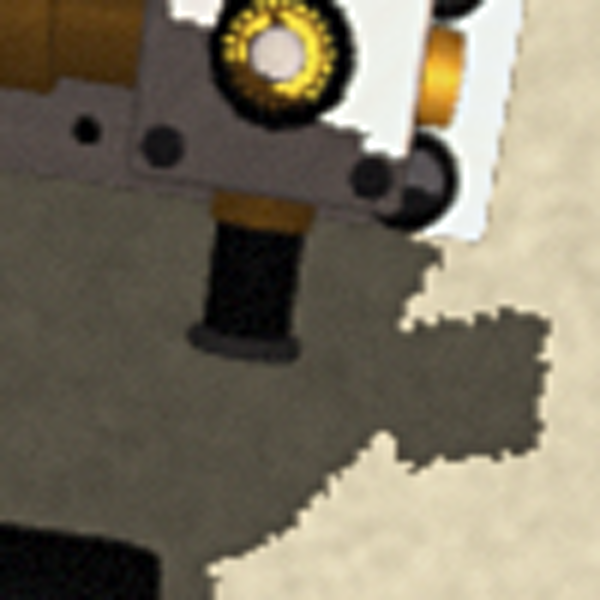

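```bash
python3 - <<'E'
from h import *
S=np.load("s2.npy"); c2=cam("wrist",dict(ee_rot=S[:,:3],tool_pos=S[:,3]))
R=np.array([[.9727,.2327,-.0],[.2327,-.9727,0],[0,0,-1]])
c1=cam("wrist",dict(ee_rot=R,tool_pos=np.array([524.73,-145.56,379.4])))
z=lambda X,Y,x0,y0:((X+.5)/6-.5+x0,(Y+.5)/6-.5+y0)
t1=z(295,374,206,130);t2=z(276,53,206,100)
print(tri([(c1,t1),(c2,t2)]))
for b in (0,1): # nut top
  pass
print("nut",tri([(c1,z(297,348,206,130)),(c2,z(280,55,206,100))]))
print("bush",tri([(c1,z(299,308,206,130)),(c2,z(283,57,206,100))]), onz(c1,z(299,308,206,130),86),onz(c2,z(283,57,206,100),86))
p=tri([(c1,t1),(c2,t2)])[0]
a=cam("scene");b=cam("side")
f=lambda n,x,y:(n=="scene" and (195+(x+.5)/5-.5,175+(y+.5)/5-.5)) or (225+(x+.5)/5-.5,165+(y+.5)/5-.5)
print(proj(a,p),f("scene",169,215),proj(b,p),f("side",274,345))
E
```

```text
(array([ 525.66514482, -143.98682683,  113.28836687]), [array([0.07324174, 0.02029124]), array([-0.10097094,  0.00330806])])
nut (array([ 525.47687006, -144.26339891,   98.47768372]), [array([0.07143069, 0.01944503]), array([-0.09641573,  0.00299885])])
bush (array([ 525.19391684, -144.46380209,   72.50476693]), [array([-0.0220863 ,  0.02082891]), array([ 0.02842658, -0.00092477])]) [ 528.59571851 -143.72408386   86.        ] [ 525.27731092 -144.58352759   86.        ]
[228.03935627 217.49971208] (228.4, 217.6) [278.99915727 232.47380883] (279.4, 233.6)
```

```bash
python3 - <<'E'
from h import *
S=np.load("s2.npy"); c2=cam("wrist",dict(ee_rot=S[:,:3],tool_pos=S[:,3]))
R=np.array([[.9727,.2327,-.0],[.2327,-.9727,0],[0,0,-1]])
c1=cam("wrist",dict(ee_rot=R,tool_pos=np.array([524.73,-145.56,379.4])))
z=lambda X,Y,x0,y0:((X+.5)/6-.5+x0,(Y+.5)/6-.5+y0)
cs=[(213,195),(413,220),(388,428),(183,398)]
P=[onz(c1,z(*q,206,130),78) for q in cs]; print(np.round(P,1)); 
foot=np.mean(P,0); print("foot",foot,[np.linalg.norm(P[i]-P[(i+1)%4]) for i in range(4)])
for h in range(34,56,2):
  q=proj(c1,foot+[0,0,h]); q2=proj(c2,foot+[0,0,h]); print(h,q,(q+.5-[206,130])*6-.5, (q2+.5-[206,100])*6-.5)
E
python3 - <<'E'
import cv2
im=cv2.imread("pics/w2z.png");print(im.shape)
E
```

```text
[[ 541.8 -126.2   78. ]
 [ 545.4 -158.9   78. ]
 [ 509.7 -163.7   78. ]
 [ 506.8 -128.8   78. ]]
foot [ 525.90396147 -144.3787755    78.        ] [np.float64(32.881472772797984), np.float64(36.00697760459495), np.float64(35.04300882223963), np.float64(35.08367421502805)]
34 [255.32712333 191.36334449] [298.46273995 370.68006691] [279.6502212   51.62796825]
36 [255.31840588 192.01640369] [298.4104353  374.59842211] [279.3942018   51.64899677]
38 [255.30955175 192.67970307] [298.3573105 378.5782184] [279.13265764  51.67047907]
40 [255.30055768 193.35348538] [298.3033461 382.6209123] [278.86540794  51.69243001]
42 [255.29142034 194.03800113] [298.24852205 386.72800679] [278.59226393  51.71486508]
44 [255.28213627 194.73350884] [298.19281762 390.90105307] [278.31302845  51.73780048]
46 [255.27270191 195.44027543] [298.13621146 395.14165258] [278.02749541  51.76125315]
48 [255.26311358 196.15857651] [298.07868147 399.45145904] [277.73544936  51.78524077]
50 [255.25336748 196.88869676] [298.02020487 403.83218058] [277.43666488  51.80978186]
52 [255.24345968 197.63093034] [297.96075809 408.28558201] [277.13090602  51.8348958 ]
54 [255.23338613 198.3855812 ] [297.90031679 412.8134872 ] [276.81792571  51.86060288]
(600, 600, 3)
```

jog_arm --deltas '[[[0.05,-0.002,0.015],[0,0,0],30],[[0.05,-0.002,0.015],[0,0,0],30],[[0.044,-0.001,0.015],[0,0,0],30],[[0,0,0],[0,0,0],30],[[0,0,0],[0,0,0],30]]'

```text
time: 2.75
tool_pos: [524.9, -144.3, 307.5]
ee_rot: [[0.972, 0.233, -0.0], [0.233, -0.972, -0.0], [-0.0, 0.0, -1.0]]
force: [-0.8, 0.4, 0.7]
finger_gap: 0.354
```

```bash
cat > look.py <<'E'
import sys
from h import *
tag=sys.argv[1]; x0,y0,w,h_,k=map(int,sys.argv[2:7])
s=telemetry.get_state(); print(s["time"],np.round(s["tool_pos"],2),np.round(s["ee_rot"],4).tolist(),np.round(s["force"],2),np.round(s["wrist_torque"],3),s["finger_gap"],np.round(s["qpos"][5],3))
im=get_image("wrist"); crop(im,x0,y0,w,h_,k,f"pics/{tag}.png")
np.save(tag+".npy",np.c_[s["ee_rot"],s["tool_pos"]])
print(proj(cam("wrist",s),[525.8,-144.2,116]))
E
python3 look.py w3 156 190 200 150 4
```

```text
2.75 [ 524.94 -144.34  307.48] [[0.9725, 0.2329, -0.0001], [0.2329, -0.9725, -0.0001], [-0.0001, 0.0, -1.0]] [-0.83  0.35  0.73] [-0.009 -0.022 -0.014] 0.35445203590561714 2.638
[256.35717606 226.89216115]
```

View pics/w3.png

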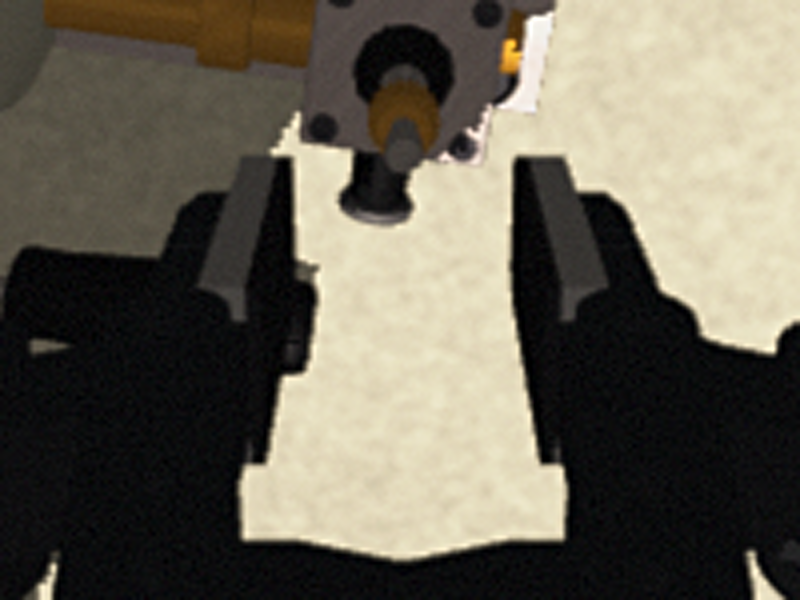

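```bash
python3 - <<'E'
from h import *
L=lambda n:(lambda S:cam("wrist",dict(ee_rot=S[:,:3],tool_pos=S[:,3])))(np.load(n))
c2=L("s2.npy");c3=L("w3.npy")
R=np.array([[.9727,.2327,-.0],[.2327,-.9727,0],[0,0,-1]])
c1=cam("wrist",dict(ee_rot=R,tool_pos=np.array([524.73,-145.56,379.4])))
z=lambda X,Y,x0,y0,k=6:((X+.5)/k-.5+x0,(Y+.5)/k-.5+y0)
t=[(c1,z(295,374,206,130)),(c2,z(276,53,206,100)),(c3,z(405,148,156,190,4))]
print(tri(t));print(tri(t[:1]+t[2:]));print(tri(t[1:]))
E
```

```text
(array([ 525.83688359, -144.15133191,  115.04823665]), [array([0.29211868, 0.45816846]), array([ 0.16992838, -0.20538571]), array([-0.57925895, -0.4196918 ])])
(array([ 527.75836105, -143.75905645,  120.20263731]), [array([0.33762511, 0.0017585 ]), array([-0.47395079,  0.02977842])])
(array([ 525.75559791, -144.30474781,  115.45994974]), [array([ 0.36694791, -0.01525901]), array([-0.37118092,  0.01593302])])
```

jog_arm --deltas '[[[0.002,0.0006,0.02],[0,0,0],26],[[0,0,0.02],[0,0,0],26],[[0,0,0.018],[0,0,0],26],[[0,0,0],[0,0,0],26],[[0,0,0],[0,0,0],26]]'

```text
time: 3.42
tool_pos: [526.0, -144.4, 278.3]
ee_rot: [[0.973, 0.233, 0.0], [0.233, -0.973, -0.0], [0.0, 0.0, -1.0]]
force: [0.3, -1.5, 0.8]
finger_gap: 0.304
```

```bash
python3 look.py w4 156 190 200 150 4
```

```text
3.425 [ 526.03 -144.39  278.35] [[0.9726, 0.2326, 0.0002], [0.2326, -0.9726, -0.0], [0.0001, 0.0001, -1.0]] [ 0.29 -1.48  0.76] [ 0.018 -0.022 -0.01 ] 0.30420519138105295 2.639
[255.75360559 251.35111195]
```

View pics/w4.png

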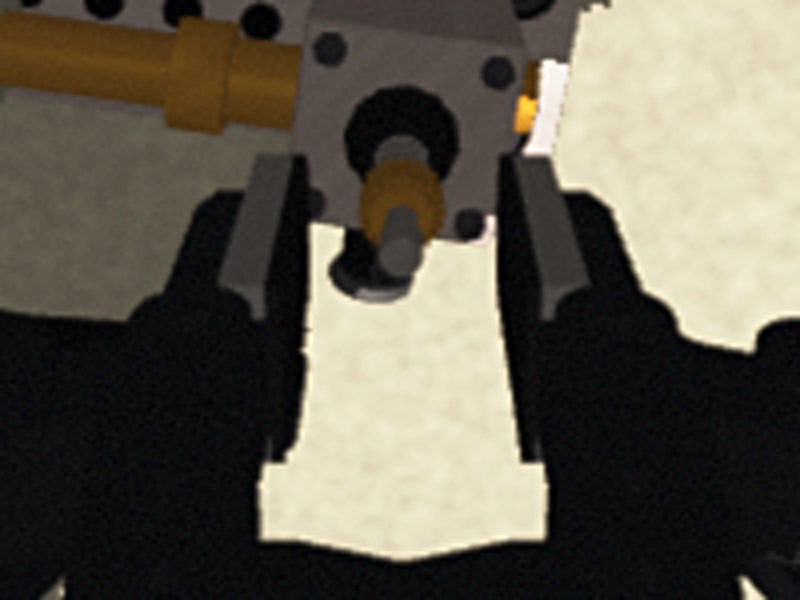

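```bash
python3 - <<'E'
from h import *
L=lambda n:(lambda S:cam("wrist",dict(ee_rot=S[:,:3],tool_pos=S[:,3])))(np.load(n))
c2=L("s2.npy");c3=L("w3.npy");c4=L("w4.npy")
z=lambda X,Y,x0,y0,k=6:((X+.5)/k-.5+x0,(Y+.5)/k-.5+y0)
t=[(c2,z(276,53,206,100)),(c3,z(405,148,156,190,4)),(c4,z(399.5,257,156,190,4))]
print(tri(t));print(tri(t[1:]));print(tri([t[0],t[2]]))
I=cam("wrist",dict(ee_rot=np.eye(3),tool_pos=np.zeros(3)))
for zt in (155,160,165,170,173,176): print(zt,[ (proj(I,[x,13,zt])+.5-[156,190])*4-.5 for x in(-11,0,11)])
print("pin depth on axis"); 
for zt in range(150,190,4): print(zt,(proj(I,[0,0,zt])+.5-[156,190])*4-.5)
E
```

```text
(array([ 525.87821397, -144.21037558,  117.56835308]), [array([ 0.21624588, -0.24426931]), array([-0.47259448,  1.18892315]), array([ 0.30107794, -1.17528423])])
(array([ 532.17431061, -142.78373692,  130.42507502]), [array([-0.33290167, -0.01761389]), array([0.4023134 , 0.02150221])])
(array([ 525.70523203, -144.11078036,  118.53414785]), [array([-0.02646364,  0.00059443]), array([ 0.03184617, -0.00086288])])
155 [array([504.12467953, 350.90968467]), array([506.40287689, 274.25151885]), array([508.78517788, 194.09041099])]
160 [array([500.8801721 , 329.03744421]), array([503.01338946, 254.42665662]), array([505.24081046, 176.52103027])]
165 [array([497.83795044, 308.52887548]), array([499.83964689, 235.86367017]), array([501.92686563, 160.09385115])]
170 [array([494.97966856, 289.26030235]), array([496.8616859 , 218.44579574]), array([498.82158081, 144.70099685])]
173 [array([493.34617438, 278.24840667]), array([495.16148513, 208.50144669]), array([497.05052052, 135.92187528])]
176 [array([491.76986462, 267.62200897]), array([493.52196742, 198.9120284 ]), array([495.34393264, 127.46234254])]
pin depth on axis
150 [402.37209956 295.42832618]
154 [402.3972392  278.33811381]
158 [402.42103907 262.15869542]
162 [402.44360349 246.81915192]
166 [402.46502622 232.2557408 ]
170 [402.48539177 218.41101073]
174 [402.50477651 205.23304407]
178 [402.52324963 192.67480636]
182 [402.54087397 180.69358531]
186 [402.5577067  169.25050554]
```

jog_arm --deltas '[[[0,-0.0007,0.012],[0,0,0],20],[[0,0,0.012],[0,0,0],20],[[0,0,0],[0,0,0],20],[[0,0,0],[0,0,0],20],[[0,0,0],[0,0,0],20]]'

```text
time: 4.1
tool_pos: [526.0, -144.0, 266.4]
ee_rot: [[0.973, 0.233, 0.0], [0.233, -0.973, -0.0], [0.0, 0.0, -1.0]]
force: [0.4, 0.0, 0.2]
finger_gap: 0.238
```

```bash
python3 look.py w5 156 190 200 150 4
```

```text
4.1 [ 526.01 -144.04  266.37] [[0.9725, 0.2327, 0.0003], [0.2327, -0.9725, -0.0001], [0.0003, 0.0001, -1.0]] [0.38 0.02 0.2 ] [-0.005  0.019  0.042] 0.23826830299684526 2.639
[256.39620597 263.57667062]
```

View pics/w5.png

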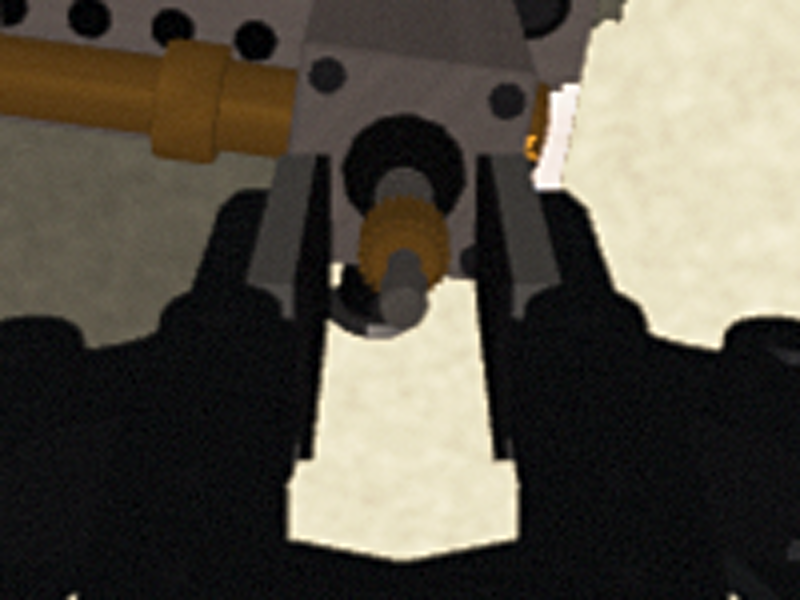

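jog_arm --deltas '[[[0,0,0],[0,0,-0.1],26],[[0,0,0],[0,0,-0.1],26],[[0,0,0],[0,0,-0.1],26],[[0,0,0],[0,0,-0.1],26],[[0,0,0],[0,0,-0.1],26]]'

```text
time: 4.78
tool_pos: [526.0, -144.1, 266.3]
ee_rot: [[0.519, 0.855, 0.0], [0.855, -0.519, -0.0], [0.0, 0.0, -1.0]]
force: [0.4, -0.3, -0.5]
finger_gap: 0.304
```

jog_arm --deltas '[[[0,0,0],[0,0,-0.1],20],[[0,0,0],[0,0,-0.1],20],[[0,0,0],[0,0,-0.1],20],[[0,0,0],[0,0,-0.1],20],[[0,0,0],[0,0,-0.1],20]]'

```text
time: 5.4
tool_pos: [526.0, -144.1, 266.3]
ee_rot: [[-0.238, 0.971, 0.0], [0.971, 0.238, -0.0], [-0.0, 0.0, -1.0]]
force: [0.8, -0.2, -0.6]
finger_gap: 0.234
```

```bash
python3 look.py w6 156 190 200 150 4
```

```text
5.4 [ 525.97 -144.07  266.35] [[-0.2376, 0.9714, 0.0003], [0.9714, 0.2376, -0.0001], [-0.0001, 0.0002, -1.0]] [ 0.78 -0.24 -0.57] [ 0.018 -0.025  0.001] 0.23448252330566846 1.064
[256.78660984 264.19931951]
```

View pics/w6.png

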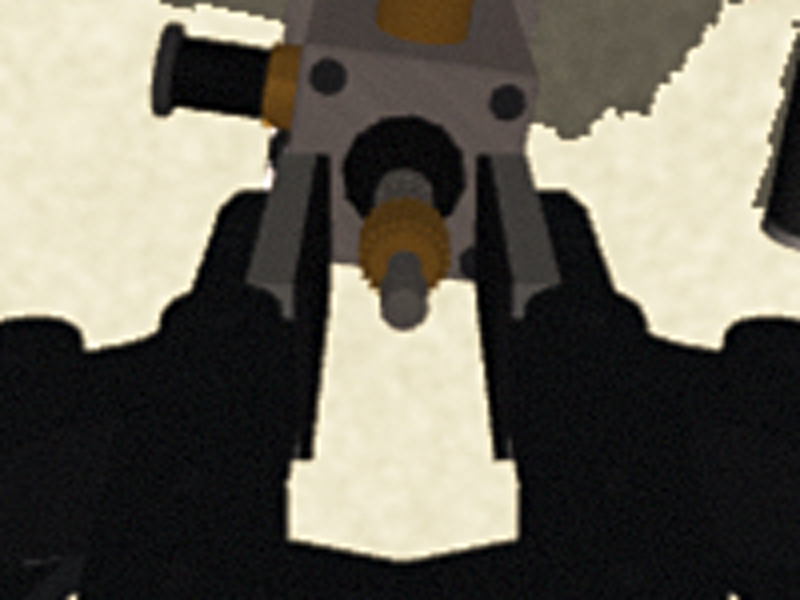

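jog_arm --deltas '[[[0,0,0],[0,0,0.1],24],[[0,0,0],[0,0,0.1],24],[[0,0,0],[0,0,0.1],24],[[0,0,0],[0,0,0.1],24],[[0,0,0],[0,0,0.1],24]]'

```text
time: 6.08
tool_pos: [526.0, -144.1, 266.3]
ee_rot: [[0.53, 0.848, 0.0], [0.848, -0.53, -0.0], [0.0, 0.0, -1.0]]
force: [-0.1, 0.1, 0.1]
finger_gap: 0.279
```

jog_arm --deltas '[[[0,0,0],[0,0,0.1],20],[[0,0,0],[0,0,0.1],20],[[0,0,0],[0,0,0.1],20],[[0,0,0],[0,0,0.1],20],[[0,0,0],[0,0,0.1],20]]'

```text
time: 6.7
tool_pos: [526.0, -144.0, 266.3]
ee_rot: [[0.974, 0.225, 0.0], [0.225, -0.974, -0.0], [0.0, 0.0, -1.0]]
force: [-0.4, 1.1, -0.6]
finger_gap: 0.234
```

jog_arm --deltas '[[[0,0,0],[0,0,0],14],[[0,0,0],[0,0,0],12],[[0,0,0],[0,0,0],8],[[0,0,0],[0,0,0],8],[[0,0,0],[0,0,0],8]]' --force 20

```text
time: 7.32
tool_pos: [526.0, -144.0, 266.2]
ee_rot: [[0.972, 0.233, 0.0], [0.233, -0.972, -0.0], [0.0, 0.0, -1.0]]
force: [0.0, 0.3, 0.9]
finger_gap: 0.108
```

```bash
python3 look.py w7 156 190 200 150 4
```

```text
7.325 [ 525.96 -144.04  266.22] [[0.9725, 0.233, 0.0001], [0.233, -0.9725, -0.0], [0.0001, 0.0, -1.0]] [0.05 0.28 0.95] [ 0.    -0.033  0.012] 0.10817453121972682 2.639
[256.44401936 263.61187055]
```

View pics/w7.png

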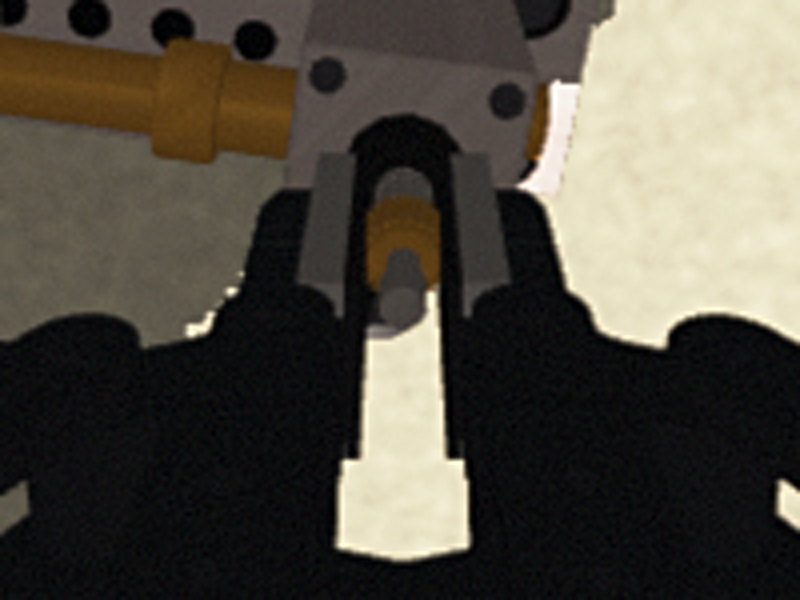

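jog_arm --deltas '[[[0,0,-0.0002],[0,0,-0.1],8],[[0,0,-0.0002],[0,0,-0.1],8],[[0,0,-0.0003],[0,0,-0.1],8],[[0,0,-0.0002],[0,0,-0.1],8],[[0,0,-0.0002],[0,0,-0.1],8]]'

```text
time: 8.0
tool_pos: [526.0, -144.1, 266.8]
ee_rot: [[0.519, 0.855, 0.0], [0.855, -0.519, -0.0], [-0.0, 0.0, -1.0]]
force: [-0.5, -0.1, 1.1]
finger_gap: 0.109
```

```bash
python3 look.py w8 156 190 200 150 4
```

```text
8.0 [ 526.   -144.11  266.83] [[0.5187, 0.8549, 0.0003], [0.8549, -0.5187, -0.0002], [-0.0, 0.0003, -1.0]] [-0.45 -0.08  1.12] [-0.111 -0.029 -0.03 ] 0.10929465239061356 1.849
[256.59143814 263.1856068 ]
```

View pics/w8.png

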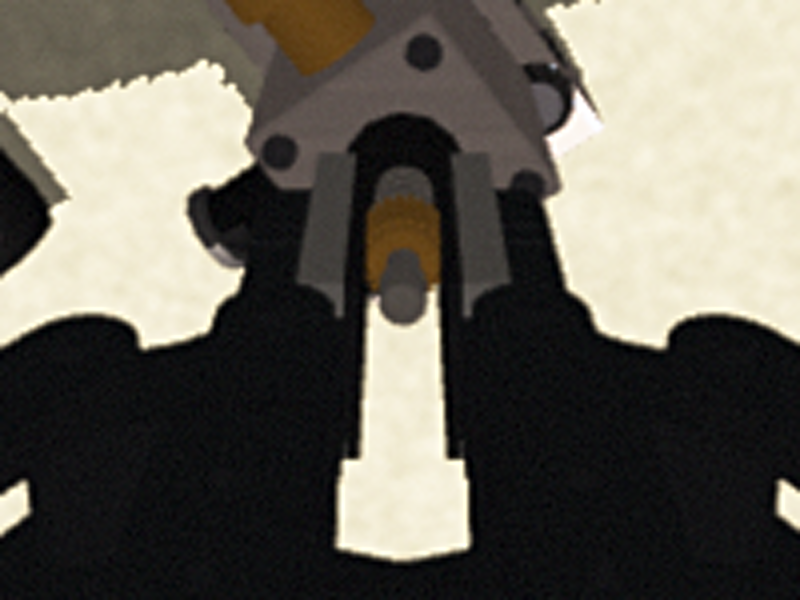

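jog_arm --deltas '[[[0,0,-0.0002],[0,0,-0.1],8],[[0,0,-0.0002],[0,0,-0.1],8],[[0,0,-0.0003],[0,0,-0.1],8],[[0,0,-0.0002],[0,0,-0.1],8],[[0,0,-0.0002],[0,0,-0.1],8]]'

```text
time: 8.68
tool_pos: [526.0, -144.1, 267.4]
ee_rot: [[-0.235, 0.972, 0.0], [0.972, 0.235, -0.0], [-0.0, 0.0, -1.0]]
force: [-0.1, -0.9, 1.6]
finger_gap: 0.114
```

```bash
python3 -c "
from h import *
s=telemetry.get_state();print(s['wrist_torque'],s['force'])"
```

```text
[-0.10723366 -0.02680074 -0.02718641] [-0.06280753 -0.89115471  1.60434693]
```

jog_arm --deltas '[[[0,0,-0.0003],[0,0,-0.1],8],[[0,0,-0.0002],[0,0,-0.1],8],[[0,0,-0.0003],[0,0,-0.1],8],[[0,0,-0.0002],[0,0,-0.1],8],[[0,0,-0.0002],[0,0,-0.1],8]]'

```text
time: 9.3
tool_pos: [526.0, -144.1, 268.0]
ee_rot: [[-0.854, 0.521, 0.0], [0.521, 0.854, -0.0], [-0.0, 0.0, -1.0]]
force: [0.6, -0.4, 1.2]
finger_gap: 0.114
```

```bash
python3 look.py w9 156 190 200 150 4
```

```text
9.3 [ 526.01 -144.1   268.  ] [[-0.8535, 0.5211, 0.0003], [0.5211, 0.8535, -0.0002], [-0.0004, 0.0, -1.0]] [ 0.6  -0.41  1.15] [-0.142 -0.065 -0.096] 0.11353332980292924 0.281
[256.58266099 262.61092641]
```

View pics/w9.png

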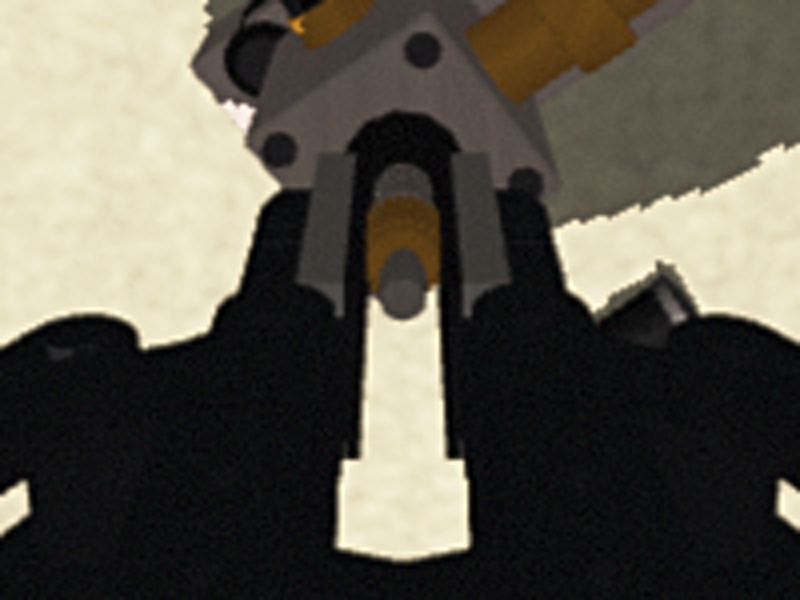

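jog_arm --deltas '[[[0,0,-0.0003],[0,0,-0.1],8],[[0,0,-0.0002],[0,0,-0.1],8],[[0,0,-0.0003],[0,0,-0.1],8],[[0,0,-0.0002],[0,0,-0.1],8],[[0,0,-0.0002],[0,0,-0.1],8]]'

```text
time: 9.98
tool_pos: [526.0, -144.1, 268.6]
ee_rot: [[-0.972, -0.233, 0.0], [-0.233, 0.972, -0.0], [-0.0, -0.0, -1.0]]
force: [1.1, -1.3, 1.2]
finger_gap: 0.109
```

jog_arm --deltas '[[[0,0,-0.0003],[0,0,-0.1],8],[[0,0,-0.0002],[0,0,-0.1],8],[[0,0,-0.0003],[0,0,-0.1],8],[[0,0,-0.0002],[0,0,-0.1],8],[[0,0,-0.0002],[0,0,-0.1],8]]'

```text
time: 10.6
tool_pos: [526.1, -144.0, 269.2]
ee_rot: [[-0.523, -0.852, 0.0], [-0.852, 0.523, 0.0], [-0.0, -0.0, -1.0]]
force: [0.6, -0.8, 1.1]
finger_gap: 0.111
```

jog_arm --deltas '[[[0,0,-0.0003],[0,0,-0.1],8],[[0,0,-0.0002],[0,0,-0.1],8],[[0,0,-0.0003],[0,0,-0.1],8],[[0,0,0],[0,0,-0.05],8],[[0,0,0],[0,0,0],8]]'

```text
time: 11.22
tool_pos: [526.0, -144.0, 269.6]
ee_rot: [[-0.005, -1.0, 0.0], [-1.0, 0.005, 0.0], [-0.0, -0.0, -1.0]]
force: [0.5, -0.9, 1.9]
finger_gap: 0.109
```

```bash
python3 look.py w10 156 190 200 150 4
```

```text
11.225 [ 526.01 -144.01  269.58] [[-0.0048, -1.0, 0.0003], [-1.0, 0.0048, 0.0001], [-0.0001, -0.0003, -1.0]] [ 0.52 -0.92  1.9 ] [-0.034 -0.141 -0.039] 0.10910501235814175 -1.833
[255.85114792 260.45509488]
```

View pics/w10.png

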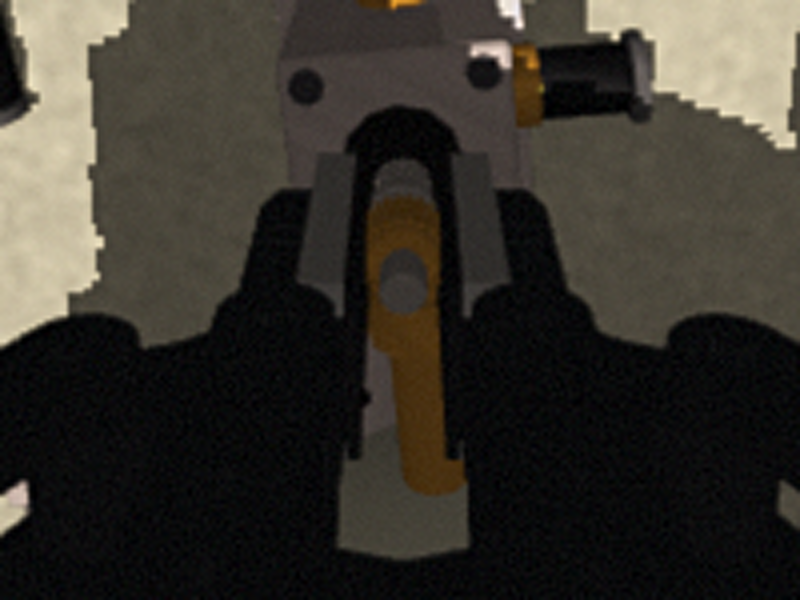

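jog_arm --deltas '[[[0,0,-0.0002],[0,0,-0.05],8],[[0,0,-0.0002],[0,0,-0.05],8],[[0,0,0],[0,0,-0.04],8],[[0,0,0],[0,0,-0.03],8],[[0,0,0],[0,0,0],8]]'

```text
time: 11.9
tool_pos: [526.0, -144.0, 269.8]
ee_rot: [[0.26, -0.966, 0.0], [-0.966, -0.26, 0.0], [0.0, -0.0, -1.0]]
force: [0.5, 0.1, 1.7]
finger_gap: 0.113
```

```bash
python3 look.py w11 156 190 200 150 4
```

```text
11.9 [ 525.98 -144.04  269.76] [[0.26, -0.9656, 0.0002], [-0.9656, -0.26, 0.0], [0.0, -0.0002, -1.0]] [0.47 0.07 1.68] [ 0.056 -0.107 -0.055] 0.11339734240740251 -2.101
[255.79607898 260.19156483]
```

jog_arm --deltas '[[[0,0,0],[0,0,-0.04],8],[[0,0,0],[0,0,-0.04],8],[[0,0,0],[0,0,-0.04],8],[[0,0,0],[0,0,0],8],[[0,0,0],[0,0,0],8]]'

```text
time: 12.58
tool_pos: [526.0, -144.0, 269.7]
ee_rot: [[0.437, -0.899, 0.0], [-0.899, -0.437, 0.0], [0.0, -0.0, -1.0]]
force: [-0.7, 0.3, 0.9]
finger_gap: 0.11
```

```bash
python3 look.py w12 156 190 200 150 4
```

```text
12.575 [ 525.95 -144.04  269.72] [[0.437, -0.8995, 0.0001], [-0.8995, -0.437, 0.0], [0.0, -0.0001, -1.0]] [-0.7   0.31  0.9 ] [ 0.022 -0.1   -0.148] 0.1098424540627684 -2.29
[255.7433156  260.11524969]
```

View pics/w12.png

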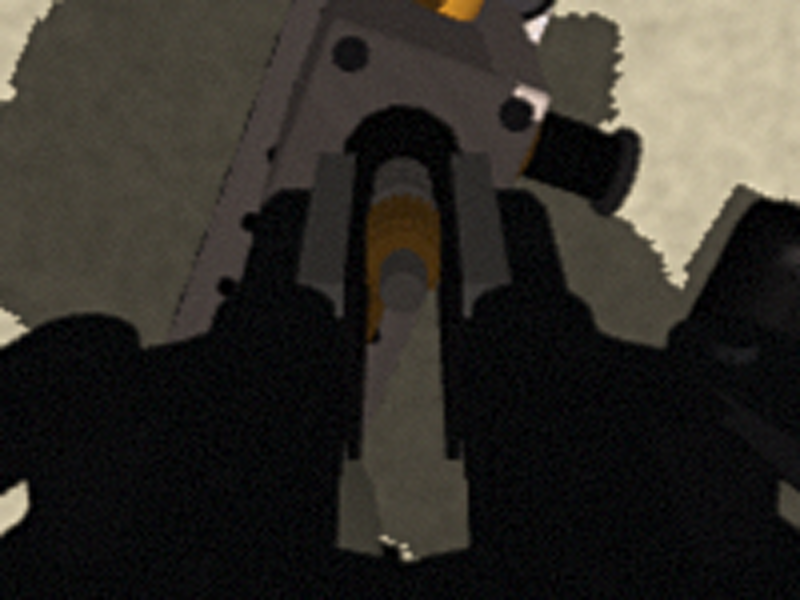

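jog_arm --deltas '[[[0,0,0],[0,0,0],24],[[0,0,0],[0,0,0],24],[[0,0,0],[0,0,0],24],[[0,0,-0.01],[0,0,0],24],[[0,0,-0.02],[0,0,0],24]]'

```text
time: 13.25
tool_pos: [525.9, -144.0, 285.0]
ee_rot: [[0.439, -0.898, -0.001], [-0.898, -0.439, 0.0], [-0.0, 0.0, -1.0]]
force: [-0.2, -0.1, 0.4]
finger_gap: 0.28
```

jog_arm --deltas '[[[0,0,-0.03],[0,0,0],24],[[0,0,0],[0,0,0],24],[[0,0,0],[0,0,0],24],[[0,0,0],[0,0,0],24],[[0,0,0],[0,0,0],24]]'

```text
time: 13.88
tool_pos: [525.9, -144.0, 299.3]
ee_rot: [[0.439, -0.898, -0.001], [-0.898, -0.439, 0.0], [-0.0, 0.0, -1.0]]
force: [0.5, 0.4, 0.0]
finger_gap: 0.281
```

```bash
python3 look.py w13 156 190 200 150 4; python3 - <<'E'
from h import *
crop(get_image("side"),235,190,90,90,6,"pics/sd1.png")
E
```

```text
13.875 [ 525.86 -144.03  299.3 ] [[0.4392, -0.8984, -0.0006], [-0.8984, -0.4392, 0.0002], [-0.0004, 0.0005, -1.0]] [0.55 0.44 0.05] [-0.042  0.     0.007] 0.28111131729040206 -2.293
[255.49782466 234.18540954]
```

View pics/w13.png

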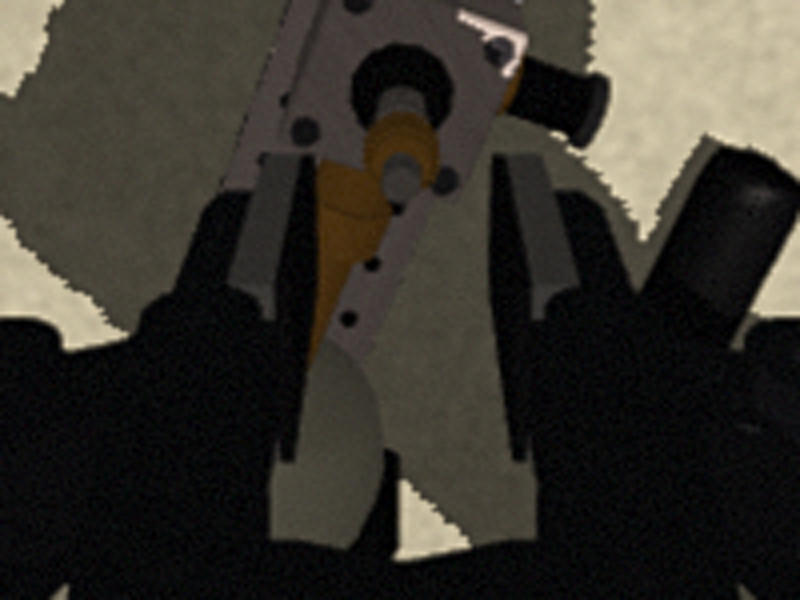

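View pics/sd1.png

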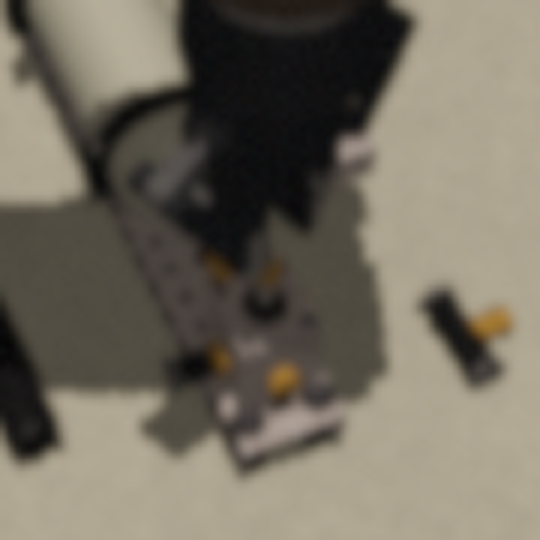

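jog_arm --deltas '[[[0,0,0],[0,0,0],0],[[0,0,0],[0,0,0],0],[[0,0,0],[0,0,0],0],[[0,0,0.003],[0,0,0],0],[[0,0,0.003],[0,0,0],0]]'

```text
time: 14.6
tool_pos: [525.9, -144.0, 296.6]
ee_rot: [[0.439, -0.898, -0.0], [-0.898, -0.439, -0.0], [-0.0, 0.0, -1.0]]
force: [-0.5, 0.4, 0.6]
finger_gap: -0.0
```

```bash
python3 look.py w14 156 190 200 150 4; python3 - <<'E'
from h import *
crop(get_image("scene"),195,180,80,70,7,"pics/sc1.png")
E
```

```text
14.6 [ 525.94 -144.05  296.56] [[0.4392, -0.8984, -0.0], [-0.8984, -0.4392, -0.0], [-0.0, 0.0, -1.0]] [-0.46  0.37  0.61] [-0.022  0.001  0.035] -0.00012314899852082566 -2.293
[255.74552201 236.3940941 ]
```

View pics/w14.png

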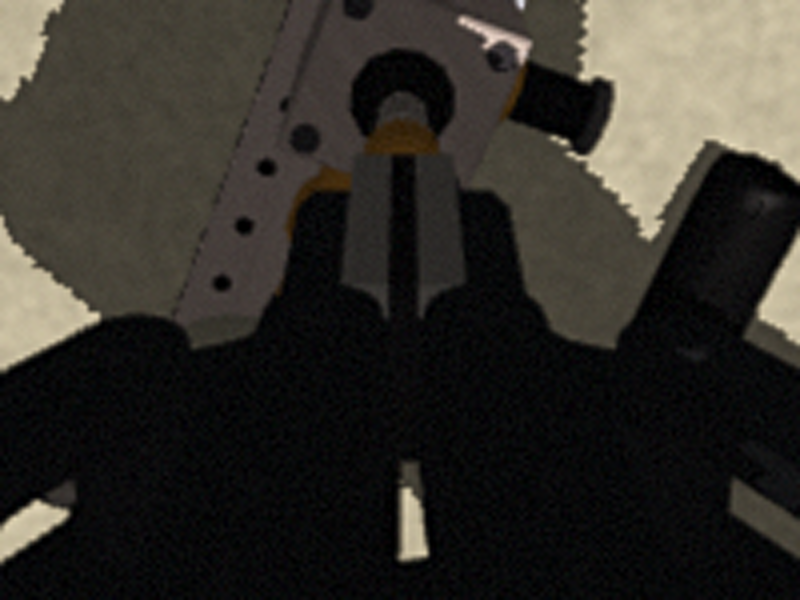

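View pics/sc1.png

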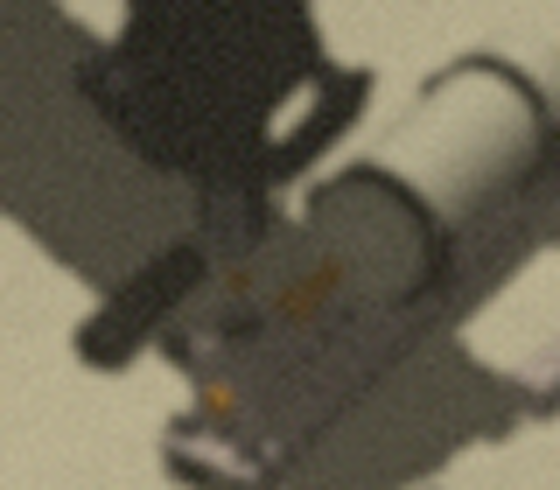

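jog_arm --deltas '[[[0,0,0.0012],[0,0,0],0],[[0,0,0.0012],[0,0,0],0],[[0,0,0.0012],[0,0,0],0],[[0,0,0.0012],[0,0,0],0],[[0,0,0],[0,0,0],0]]'

```text
time: 15.32
tool_pos: [525.9, -144.0, 294.2]
ee_rot: [[0.439, -0.898, -0.0], [-0.898, -0.439, 0.0], [-0.0, 0.0, -1.0]]
force: [0.8, -0.3, -0.7]
finger_gap: -0.0
```

```bash
cat > f.py <<'E'
from h import *
s=telemetry.get_state(); print(s["time"],np.round(s["tool_pos"],2),np.round(s["force"],2),np.round(s["wrist_torque"],3))
E
python3 f.py
```

```text
15.325 [ 525.91 -144.03  294.22] [ 0.84 -0.29 -0.71] [-0.04   0.007  0.003]
```

jog_arm --deltas '[[[0,0,0.001],[0,0,0],0],[[0,0,0.001],[0,0,0],0],[[0,0,0.001],[0,0,0],0],[[0,0,0.001],[0,0,0],0],[[0,0,0],[0,0,0],0]]'

```text
time: 15.95
tool_pos: [525.9, -144.1, 292.3]
ee_rot: [[0.439, -0.898, -0.0], [-0.898, -0.439, 0.0], [-0.0, 0.0, -1.0]]
force: [1.2, 0.3, 0.5]
finger_gap: -0.002
```

```bash
python3 f.py
```

```text
15.95 [ 525.92 -144.05  292.26] [1.19 0.31 0.52] [-0.052  0.015 -0.028]
```

jog_arm --deltas '[[[0,0,0.001],[0,0,0],0],[[0,0,0.001],[0,0,0],0],[[0,0,0.001],[0,0,0],0],[[0,0,0.001],[0,0,0],0],[[0,0,0],[0,0,0],0]]'

```text
time: 16.58
tool_pos: [526.0, -144.0, 290.5]
ee_rot: [[0.439, -0.898, 0.0], [-0.898, -0.439, -0.0], [0.0, -0.0, -1.0]]
force: [-0.1, 0.4, 1.7]
finger_gap: -0.005
```

```bash
python3 f.py; sleep 0.1; python3 f.py
```

```text
16.575 [ 525.98 -144.04  290.47] [-0.08  0.4   1.66] [0.007 0.021 0.038]
16.575 [ 525.98 -144.04  290.47] [-0.08  0.4   1.66] [0.007 0.021 0.038]
```

jog_arm --deltas '[[[0,0,0.001],[0,0,0],0],[[0,0,0.001],[0,0,0],0],[[0,0,0],[0,0,0],0],[[0,0,0],[0,0,0],0],[[0,0,0],[0,0,0],0]]'

```text
time: 17.2
tool_pos: [526.0, -144.0, 289.4]
ee_rot: [[0.439, -0.898, 0.0], [-0.898, -0.439, -0.0], [0.0, -0.0, -1.0]]
force: [-0.0, -0.2, 3.4]
finger_gap: 0.003
```

```bash
python3 look.py w15 156 190 200 150 4
```

```text
17.2 [ 525.97 -144.04  289.36] [[0.4392, -0.8984, 0.0001], [-0.8984, -0.4392, -0.0], [0.0001, -0.0001, -1.0]] [-0.04 -0.21  3.44] [-0.006 -0.035  0.001] 0.0028724257075314437 -2.293
[255.82245845 242.03648402]
```

View pics/w15.png

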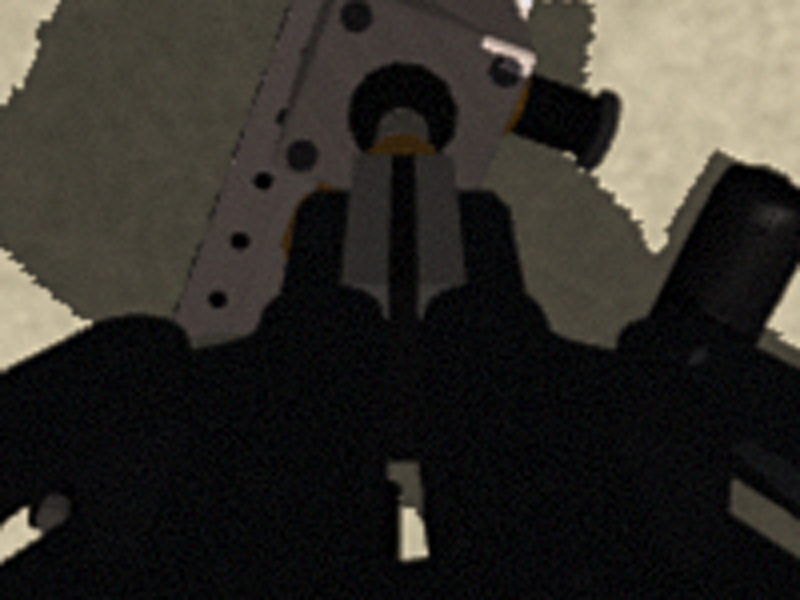

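jog_arm --deltas '[[[0,0,0.001],[0,0,0],0],[[0,0,0.001],[0,0,0],0],[[0,0,0],[0,0,0],0],[[0,0,0],[0,0,0],0],[[0,0,0],[0,0,0],0]]'

```text
time: 17.88
tool_pos: [525.9, -144.1, 288.3]
ee_rot: [[0.439, -0.898, 0.0], [-0.898, -0.439, -0.0], [0.0, -0.0, -1.0]]
force: [0.7, -0.5, 5.0]
finger_gap: -0.001
```

jog_arm --deltas '[[[0,0,0.0006],[0,0,0],0],[[0,0,0],[0,0,0],0],[[0,0,0],[0,0,0],0],[[0,0,0],[0,0,0],0],[[0,0,0],[0,0,0],0]]'

```text
time: 18.5
tool_pos: [526.0, -144.1, 288.0]
ee_rot: [[0.439, -0.898, 0.0], [-0.898, -0.439, -0.0], [0.0, -0.0, -1.0]]
force: [-0.5, -0.9, 6.5]
finger_gap: 0.001
```

jog_arm --deltas '[[[0,0,0.0004],[0,0,0],0],[[0,0,0],[0,0,0],0],[[0,0,0],[0,0,0],0],[[0,0,0],[0,0,0],0],[[0,0,0],[0,0,0],0]]'

```text
time: 19.12
tool_pos: [525.9, -144.0, 287.9]
ee_rot: [[0.439, -0.898, 0.0], [-0.898, -0.439, -0.0], [0.0, -0.0, -1.0]]
force: [0.4, -1.4, 5.6]
finger_gap: 0.001
```

```bash
python3 f.py
```

```text
19.125 [ 525.95 -144.04  287.87] [ 0.43 -1.43  5.58] [ 0.007  0.01  -0.031]
```

jog_arm --deltas '[[[0,0,0.0004],[0,0,0],0],[[0,0,0],[0,0,0],0],[[0,0,0],[0,0,0],0],[[0,0,0],[0,0,0],0],[[0,0,0],[0,0,0],0]]'

```text
time: 19.75
tool_pos: [526.0, -144.1, 287.7]
ee_rot: [[0.439, -0.898, 0.0], [-0.898, -0.439, -0.0], [0.0, -0.0, -1.0]]
force: [0.6, 1.0, 6.3]
finger_gap: -0.001
```

```bash
python3 f.py
```

```text
19.75 [ 525.96 -144.06  287.72] [0.64 0.97 6.29] [0.047 0.024 0.02 ]
```

jog_arm --deltas '[[[0,0,0.0004],[0,0,0],0],[[0,0,0],[0,0,0],0],[[0,0,0],[0,0,0],0],[[0,0,0],[0,0,0],0],[[0,0,0],[0,0,0],0]]'

```text
time: 20.38
tool_pos: [526.0, -144.0, 287.5]
ee_rot: [[0.439, -0.898, 0.0], [-0.898, -0.439, -0.0], [0.0, -0.0, -1.0]]
force: [0.3, -0.4, 6.5]
finger_gap: -0.001
```

```bash
python3 f.py
```

```text
20.375 [ 525.98 -144.04  287.54] [ 0.32 -0.38  6.53] [-0.004  0.026 -0.061]
```

jog_arm --deltas '[[[0,0,0.0004],[0,0,0],0],[[0,0,0],[0,0,0],0],[[0,0,0],[0,0,0],0],[[0,0,0],[0,0,0],0],[[0,0,0],[0,0,0],0]]'

```text
time: 21.0
tool_pos: [526.0, -144.1, 287.4]
ee_rot: [[0.439, -0.898, 0.0], [-0.898, -0.439, -0.0], [0.0, -0.0, -1.0]]
force: [0.3, 0.1, 5.8]
finger_gap: 0.002
```

```bash
python3 f.py
```

```text
21.0 [ 525.99 -144.05  287.39] [0.26 0.12 5.79] [0.012 0.054 0.037]
```

jog_arm --deltas '[[[0,0,0.0003],[0,0,0],0],[[0,0,0],[0,0,0],0],[[0,0,0],[0,0,0],0],[[0,0,0],[0,0,0],0],[[0,0,0],[0,0,0],0]]'

```text
time: 21.62
tool_pos: [526.0, -144.1, 287.3]
ee_rot: [[0.439, -0.898, 0.0], [-0.898, -0.439, -0.0], [0.0, -0.0, -1.0]]
force: [0.2, 0.8, 5.5]
finger_gap: 0.002
```

```bash
python3 f.py
```

```text
21.625 [ 525.98 -144.06  287.27] [0.2  0.85 5.53] [ 0.059 -0.013 -0.012]
```

jog_arm --deltas '[[[0,0,0.0003],[0,0,0],0],[[0,0,0],[0,0,0],0],[[0,0,0],[0,0,0],0],[[0,0,0],[0,0,0],0],[[0,0,0],[0,0,0],0]]'

```text
time: 22.25
tool_pos: [526.0, -144.0, 287.2]
ee_rot: [[0.439, -0.898, 0.0], [-0.898, -0.439, -0.0], [0.0, -0.0, -1.0]]
force: [-0.0, 1.0, 6.7]
finger_gap: 0.004
```

```bash
python3 f.py
```

```text
22.25 [ 526.   -144.04  287.18] [-0.03  1.03  6.66] [-0.039  0.017  0.009]
```

jog_arm --deltas '[[[0,0,0.0004],[0,0,0],0],[[0,0,0],[0,0,0],0],[[0,0,0],[0,0,0],0],[[0,0,0],[0,0,0],0],[[0,0,0],[0,0,0],0]]'

```text
time: 22.88
tool_pos: [526.0, -144.1, 287.1]
ee_rot: [[0.439, -0.898, 0.001], [-0.898, -0.439, -0.0], [0.0, -0.001, -1.0]]
force: [-0.7, 0.2, 6.3]
finger_gap: 0.002
```

```bash
python3 f.py
```

```text
22.875 [ 526.02 -144.05  287.07] [-0.66  0.18  6.29] [ 0.068  0.08  -0.047]
```

jog_arm --deltas '[[[0,0,0],[0,0,0],0],[[0,0,0],[0,0,0],0],[[0,0,0],[0,0,0],0],[[0,0,0],[0,0,0],0],[[0,0,0],[0,0,0],0]]'

```text
time: 23.5
tool_pos: [526.0, -144.1, 287.1]
ee_rot: [[0.439, -0.898, 0.001], [-0.898, -0.439, -0.0], [0.0, -0.001, -1.0]]
force: [-0.4, 1.0, 7.0]
finger_gap: 0.001
```

```bash
python3 f.py
```

```text
23.5 [ 526.01 -144.07  287.06] [-0.43  1.02  7.03] [ 0.01   0.109 -0.049]
```

jog_arm --deltas '[[[0,0,0.0005],[0,0,0],0],[[0,0,0],[0,0,0],0],[[0,0,0],[0,0,0],0],[[0,0,0],[0,0,0],0],[[0,0,0],[0,0,0],0]]'

```text
time: 24.12
tool_pos: [526.0, -144.1, 286.9]
ee_rot: [[0.439, -0.898, 0.001], [-0.898, -0.439, -0.0], [0.001, -0.001, -1.0]]
force: [-1.2, 0.1, 8.1]
finger_gap: -0.001
```

```bash
python3 f.py
```

```text
24.125 [ 526.04 -144.06  286.94] [-1.22  0.08  8.11] [ 0.025  0.059 -0.038]
```

jog_arm --deltas '[[[0,0,0.0004],[0,0,0],0],[[0,0,0],[0,0,0],0],[[0,0,0],[0,0,0],0],[[0,0,0],[0,0,0],0],[[0,0,0],[0,0,0],0]]'

```text
time: 24.75
tool_pos: [526.0, -144.1, 286.9]
ee_rot: [[0.439, -0.898, 0.001], [-0.898, -0.439, -0.0], [0.001, -0.001, -1.0]]
force: [-0.8, -0.4, 9.0]
finger_gap: 0.0
```

```bash
python3 look.py w16 156 190 200 150 4; python3 - <<'E'
from h import *
crop(get_image("scene"),195,180,80,70,7,"pics/sc2.png")
E
```

```text
24.75 [ 526.05 -144.08  286.86] [[0.4392, -0.8984, 0.0011], [-0.8984, -0.4392, -0.0003], [0.0007, -0.0008, -1.0]] [-0.78 -0.36  9.05] [ 0.027  0.012 -0.029] 0.0002839638539712396 -2.293
[256.13218264 244.38976953]
```

View pics/w16.png

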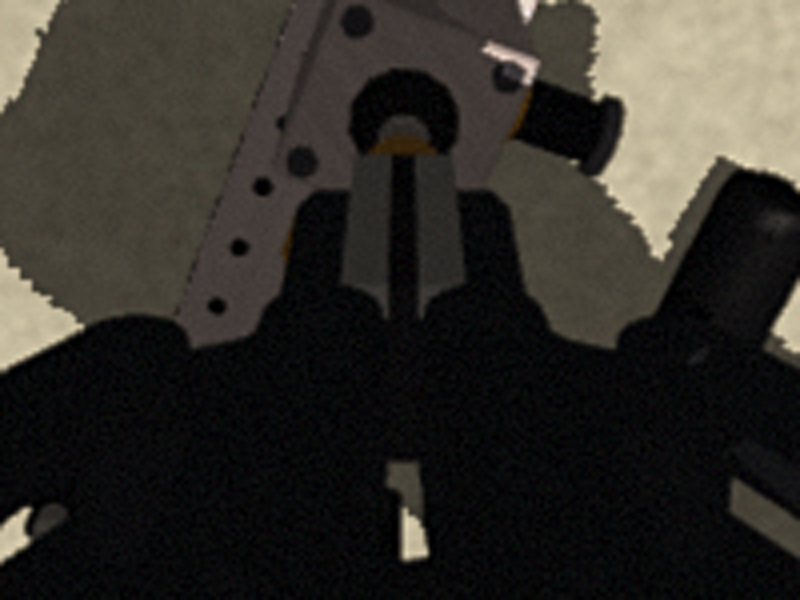

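jog_arm --deltas '[[[0,0,0],[0,0,0],0],[[0,0,0],[0,0,0],0],[[0,0,0],[0,0,0],0],[[0,0,0],[0,0,0],0],[[0,0,0],[0,0,0],0]]'

```text
time: 25.48
tool_pos: [526.1, -144.1, 286.9]
ee_rot: [[0.439, -0.898, 0.001], [-0.898, -0.439, -0.0], [0.001, -0.001, -1.0]]
force: [-0.4, 0.4, 8.2]
finger_gap: 0.001
```

jog_arm --deltas '[[[0,0,0],[0,0,0],0],[[0,0,0],[0,0,0],0],[[0,0,0],[0,0,0],0],[[0,0,0],[0,0,0],0],[[0,0,0],[0,0,0],0]]'

```text
time: 26.1
tool_pos: [526.1, -144.1, 286.9]
ee_rot: [[0.439, -0.898, 0.001], [-0.898, -0.439, -0.0], [0.001, -0.001, -1.0]]
force: [-1.2, 0.1, 8.1]
finger_gap: -0.006
```

jog_arm --deltas '[[[0,0,0],[0,0,0],0],[[0,0,0],[0,0,0],0],[[0,0,0],[0,0,0],0],[[0,0,0],[0,0,0],0],[[0,0,0],[0,0,0],0]]'

```text
time: 26.72
tool_pos: [526.1, -144.1, 286.9]
ee_rot: [[0.439, -0.898, 0.001], [-0.898, -0.439, -0.0], [0.001, -0.001, -1.0]]
force: [-0.7, 0.9, 8.7]
finger_gap: -0.001
```

jog_arm --deltas '[[[0,0,0],[0,0,0],0],[[0,0,0],[0,0,0],0],[[0,0,0],[0,0,0],0],[[0,0,0],[0,0,0],0],[[0,0,0],[0,0,0],0]]'

```text
time: 27.35
tool_pos: [526.1, -144.1, 286.9]
ee_rot: [[0.439, -0.898, 0.001], [-0.898, -0.439, -0.0], [0.001, -0.001, -1.0]]
force: [-0.1, -0.5, 6.9]
finger_gap: 0.002
```

jog_arm --deltas '[[[0,0,0],[0,0,0],0],[[0,0,0],[0,0,0],0],[[0,0,-0.002],[0,0,0],0],[[0,0,-0.004],[0,0,0],0],[[0,0,-0.01],[0,0,0],0]]'

```text
time: 27.98
tool_pos: [525.8, -144.0, 293.7]
ee_rot: [[0.439, -0.898, -0.001], [-0.898, -0.439, 0.0], [-0.001, 0.001, -1.0]]
force: [-0.1, 0.1, -0.2]
finger_gap: 0.001
```

jog_arm --deltas '[[[0,0,-0.03],[0,0,0],0],[[0,0,-0.05],[0,0,0],24],[[0,0,-0.05],[0,0,0],24],[[0,0,0],[0,0,0],24],[[0,0,0],[0,0,0],24]]'

```text
time: 28.6
tool_pos: [525.9, -144.0, 358.8]
ee_rot: [[0.439, -0.898, -0.001], [-0.898, -0.439, 0.0], [-0.0, 0.0, -1.0]]
force: [0.2, -0.3, -0.3]
finger_gap: 0.28
```

```bash
python3 look.py w17 206 130 100 100 6; python3 - <<'E'
from h import *
crop(get_image("side"),225,165,110,110,5,"pics/sd3.png")
crop(get_image("scene"),195,175,110,110,5,"pics/sc3.png")
E
```

```text
28.6 [ 525.92 -144.04  358.78] [[0.4392, -0.8984, -0.0006], [-0.8984, -0.4392, 0.0002], [-0.0004, 0.0005, -1.0]] [ 0.16 -0.26 -0.34] [ 0.028 -0.031  0.011] 0.2802546258056414 -2.293
[255.64664707 202.12088724]
```

View pics/w17.png

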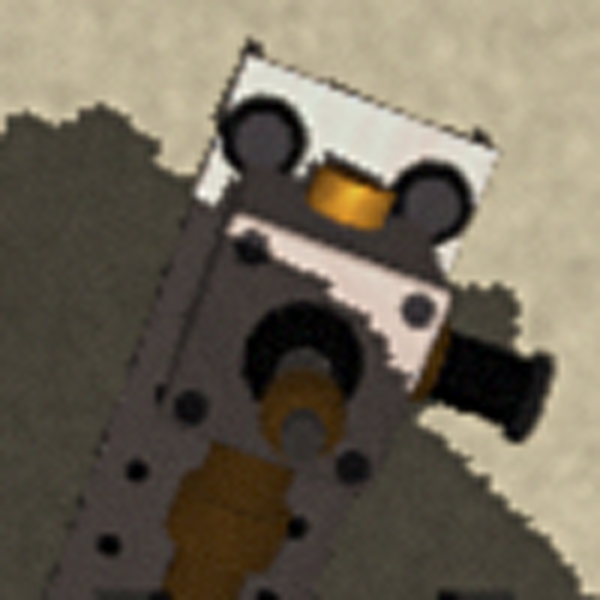

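View pics/sc3.png

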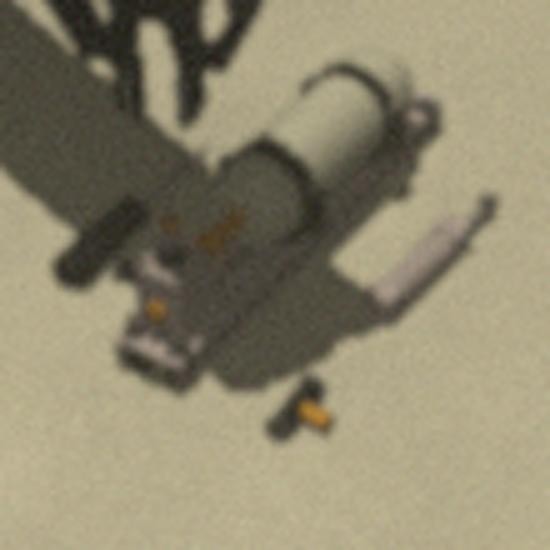

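```bash
python3 -c "
from station import close_job
print(close_job())"
```

```text
the job is handed in; nothing more can be done
None
```

The vent valve job is done and handed in at about 29 s: the lock nut is undone to its stop and the tip was pressed, held and let back up.

- **Nut:** I gripped it with 20 N, centred by camera from two directions, and turned the gripper 4.93 rad anticlockwise while rising with it. Turning torque rose from about 0.03–0.06 N m to about 0.15 N m in the last part, so I take it that the nut reached its stop and the pads then slipped. I did not measure the nut's own angle; one mid-turn reading was also higher (about 0.10 N m).
- **Tip:** I pressed it straight down with shut fingers until the measured push was about 8 N. That is above the spring's 6 N, so the tip was on its hard stop. I held it there about 2.9 s, then lifted clear. Readings during the hold were 6.9–9.0 N, with roughly 1 N of noise, all under 11 N.
- **Last checks:**
  - The tip was back at its earlier height (within 0.5 pixel) and the nut still raised.
  - The valve looked upright; sideways force readings stayed within about 1.5 N, including noise.
  - The driver, fitting and cylinder looked unmoved in the last scene picture. I did not check the other items one by one, but the arm never went near them.
  - The gripper was about 70 mm above the tip, touching nothing.

My early height estimates for the tip disagreed, between 113 and 120 mm. The force contact fitted about 117–118 mm.

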